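# Heft the boxes, send the heaviest one up

### The arm

A 6-joint arm with a two-finger parallel gripper is mounted at the origin on the work surface. World frame = base frame: x ahead of the robot, y to its left, z up, the work surface at z = 0. Lengths are in m, angles in rad, forces in N, time in s.
With the tool pointing down it reaches from about 0.4 to 0.825 m from the base axis. Payload 7 kg.
Tool frame: the origin (TCP) lies between the finger pads; the fingertips stand 17 mm ahead of it and the grasp point (between the pads) lies 2 mm behind it; z points along the fingers, y is the direction in which the jaws open and shut (so a half turn about z gives the same grasp; the last joint's range is limited). The gripper opens to 88 mm and grips with 3 to 60 N. Pads are 19 mm wide; open, the fingers measure 130 mm over their backs; the gripper's body (78 mm by 193 mm) begins 47 mm behind the grasp point.
Start: joints at [1.393, 0.359, 0.012, 0, -1.224, -0.288], TCP at [0.303, 0.603, 0.244] pointing down, gripper open.
Joint ranges: [-3.07, 3.07], [-1.43, 2.12], [-1.02, 1.25], [-3.03, 1.67], [-3.05, -0], [-3.03, 3.03]. Speed limits (rad/s): [2.39, 2.39, 3.01, 3.14, 3.14, 3.14].

### API

Orientations are given as a unit quaternion [x, y, z, w].
In Python, from station import env gives the robot as it stands.
- The arm moves only by the tool move_arm, never from a script. Its argument "commands" is a list of rows, each an object with "delta_pos": the shift along the tool's x, y, z in cm, a list of three; "turn": the turn about the tool's z in degrees. In form: [{"delta_pos": [x, y, z], "turn": turn}, ...]. A call has 1 to 12 rows; each row shifts and turns the pose as measured when the row begins, along the tool's axes as they then stand; what a row does not reach is not made up. A row lasts 1/8 s, in which the tool goes at most 62.5 mm and 10.7 degrees, less where a joint would pass 70% of its speed; a pose out of reach is approached as far as the arm can. A call with a gripper value outside its range is refused whole. "gripper" is the opening, from -1 (shut) to 1 (fully open), set as the call begins (left out, the last holds). The fingers move at their own pace and stop on an object; "newtons" is the grip in N (left out, the last holds). Time passes only in rows, so rows that do not move let the fingers close. It gives the time, the measured TCP pose, the force and the opening at its end, in the units of the state.
- env.sense(): the state, without advancing time (a new reading comes with each control period).
- env.capture(name): name is "scene" or "top"; returns the picture (420x560x3 uint8, red, green, blue); there is no depth.
- env.get_calibration(name): a dict with "mtx" (3x3 intrinsics, pixels), "k1" (the pictures are not rectified: a ray, as slopes to the right and down, at radius r is drawn at 1 + k1 r^2 times it, then the intrinsics apply), "position" and "attitude" of the camera in the world. Camera axes: x right, y up, looking along -z (the intrinsics and any distortion apply to the point x, -y, -z); pixel columns grow to the right and rows downward; lengths in m; the calibration is good to about 2 mm. A picture is of the moment at which its call begins. get_calibration takes no time and is no camera call.
- env.job_done(): hands the job in, once; it reports no verdict.
The state is a dict: "t": time; "q": joint angles; "joint_velocities": joint speeds; "joint_efforts": joint torques, N m; "position": TCP position; "tcp_rot": TCP orientation; "force": force on the tool from outside, world axes, zero at the start; "moment": the same for the moment, N m; "gripper_width": opening from 0.0 (shut) to 1.0 (fully open).
Only numpy, scipy, OpenCV 4.12 (cv2) and the standard library are available. Lean on these libraries where they do the work, as an engineer would, in place of code of your own. Each camera call takes 0.05 s, during which the arm holds its last target.

### The job

Three storage boxes that look alike stand on the desk: feel by lifting which one is the heaviest, set that one down upright inside the wooden pick-up tray, and leave the other two standing upright on the desk. Only when the heaviest box stands in the tray, press the call button fully down and let it go. Do not drop a box, and leave the mug, the plant and the clock where they are.

Things in the scene. Friction and masses are not known exactly. Their poses are not given: they have to be found in the camera images.
- box_a: Closed white box (lid fixed, grey dots), 92 x 92 x 75 mm high, loose; looks just like box_b and box_c. Origin: centre of underside; x, y square to its sides, z up. Black bridge handle on the lid: bar 64 mm long along x, 14 wide (y), 14 high, bar centre 105 mm above the underside on the box's axis; 23 mm gap below it between two legs at x = +-27 mm.
- box_b: Same as box_a in every size and look. The boxes weigh 0.2 to 0.8 kg with their hidden contents (which can shift 3 mm inside); the heaviest of the three is at least 0.2 kg heavier than either other one, and which one that is changes every time.
- box_c: Same as box_a in every size and look; only the hidden weight differs (see box_b).
- tray: Square pick-up tray of light wood, fixed to the desk, 150 x 150 mm outside, 130 x 130 mm inside, so a box fits in with about 19 mm to spare on each side when turned square to it. Inner floor 10 mm above the desk, rim top 22 mm above the desk. Origin: centre of the underside, on the desk; x and y along its sides, z up.
- call (a joint): Travel of the call button's plunger, m: 0 up, 0.006 fully down; a spring pushes it back up; it starts to yield at about 1.5 N and is fully down at 5 N.
- call_top (a point): Centre of the top of the call button when up: black round plunger 40 mm across in a flat brass housing 56 mm across, fixed to the desk; its top is 22 mm above the desk and is pressed straight down.
- mug: Blue ceramic mug, 76 mm across, 90 mm high, a bystander. Origin: centre of the underside.
- plant: Small plant in a white pot, 76 mm across, about 105 mm high, a bystander. Origin: centre of the underside.
- clock: Small round brass desk clock on a foot, 64 mm wide, 45 mm deep, 68 mm high, a bystander. Origin: centre of the underside.
Not all that is in view belongs to the job. What is shaped like the box_c but purple or turquoise is not meant.

How it is judged:
By the outcome, as a careful person would: the job done as asked, in the order asked, and still so for the second after the job is handed in, with the robot touching nothing.
It also fails if it takes over 72 s, if anything falls off the work surface, if the arm or the gripper's body presses on something with over 40 N, if the wrist force passes 120 N, or if a joint passes its speed limit or range.

## Working session

There is one attempt and no reset: what is moved stays moved. The work goes in short steps, Python scripts to look and compute and a tool call to move; the robot and the scene stay as the last step left them, time stands still between calls to the robot, and variables do not carry over. Pictures are saved under pics/ and viewed, and the job is handed in when it is done.

Besides the shell and the picture viewer there is one more tool, called by a JSON object that holds its "fn" and its "kwargs". move_arm: Moves the arm, as the interface text tells. Its arguments: {"type":"object","properties":{"commands":{"type":"array"},"gripper":{"type":"number"},"newtons":{"type":"number"}},"required":["commands"]}

```bash
mkdir -p pics; ls; python3 - <<'E'
from station import env
import cv2
for n in ("scene","top"):
    im=env.capture(n); cv2.imwrite(f"pics/{n}0.png",cv2.resize(im[:,:,::-1],(800,600),interpolation=cv2.INTER_CUBIC))
    cv2.imwrite(f"pics/raw_{n}0.png",im[:,:,::-1])
    print(env.get_calibration(n))
print(env.sense())
E
```

```text
pics
{'mtx': array([[450.37323465,   0.        , 286.68718049],
       [  0.        , 450.37323465, 214.4533798 ],
       [  0.        ,   0.        ,   1.        ]]), 'k1': -0.09681756558645273, 'position': array([ 0.90290801, -0.39426974,  0.91911366]), 'attitude': array([0.26431672, 0.09864788, 0.33084632, 0.90052539])}
{'mtx': array([[465.04255136,   0.        , 278.49198795],
       [  0.        , 465.04255136, 219.50120192],
       [  0.        ,   0.        ,   1.        ]]), 'k1': -0.08437503112885789, 'position': array([0.31418889, 0.05404646, 1.1674157 ]), 'attitude': array([-0.06939754,  0.07907697,  0.73169705, -0.67346138])}
{'t': 0.1, 'q': array([ 1.39308668e+00,  3.59318146e-01,  1.11717694e-02, -3.12789072e-04,
       -1.22410458e+00, -2.88116624e-01]), 'joint_velocities': array([ 0.00086169, -0.00157469,  0.00171954, -0.0013452 ,  0.00053553,
       -0.00160752]), 'joint_efforts': array([-1.24008424e-03, -5.84164596e+01,  2.93750918e+01,  7.01545671e+00,
        1.02001536e-02, -3.89259458e-05]), 'position': array([0.30301085, 0.60271274, 0.242723  ]), 'tcp_rot': array([ 9.72985576e-01, -2.30864719e-01, -1.06696689e-04,  7.34321499e-04]), 'force': array([-0.29592011, -0.18521998, -0.51846105]), 'moment': array([0.00410074, 0.05488408, 0.00930463]), 'gripper_width': 0.9997320562378851}
```

View pics/scene0.png

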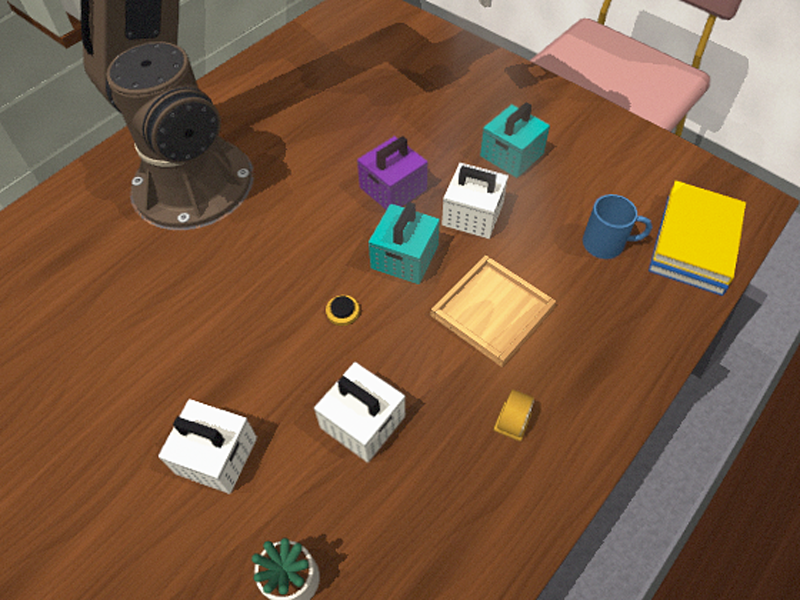

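View pics/top0.png

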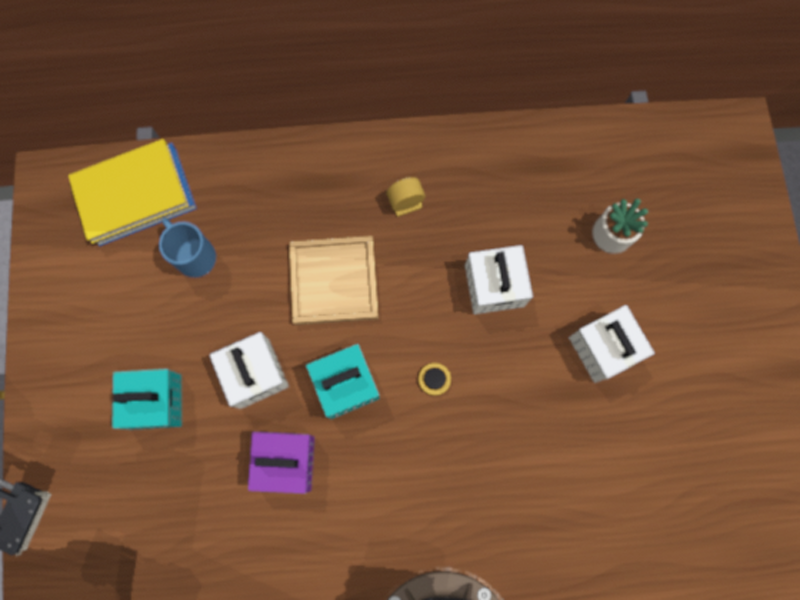

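The scene view shows white boxes at about (475,200), (360,410) and (208,445), with the tray at (492,310) and the button at (342,308). In the top view, the white boxes are at (248,370), (499,279) and (612,343), the tray at (333,279) and the button at (435,379). I'll enlarge these areas next.

```bash
cat > h.py <<'E'
import numpy as np, cv2
from scipy.spatial.transform import Rotation as R
from station import env
def ray(cam,u,v):
    c=env.get_calibration(cam); K=c["mtx"]
    xd=np.array([(u-K[0,2])/K[0,0],(v-K[1,2])/K[1,1]]); x=xd.copy()
    for _ in range(30): x=xd/(1+c["k1"]*(x@x))
    return c["position"], R.from_quat(c["attitude"]).apply([x[0],-x[1],-1])
def at(cam,u,v,z):
    p,d=ray(cam,u,v); return p+d*(z-p[2])/d[2]
def proj(cam,P):
    c=env.get_calibration(cam);K=c["mtx"]
    q=R.from_quat(c["attitude"]).inv().apply(np.atleast_2d(P)-c["position"])
    s=np.stack([q[:,0]/-q[:,2],-q[:,1]/-q[:,2]],1); s=s*(1+c["k1"]*(s**2).sum(1,keepdims=True))
    return s*K[0,0]+[K[0,2],K[1,2]]
E
python3 - <<'E'
import cv2,numpy as np
im=cv2.imread("pics/raw_top0.png")
def crop(x,y,w,h):
    c=cv2.resize(im[y:y+h,x:x+w],None,fx=6,fy=6,interpolation=cv2.INTER_CUBIC)
    for i in range(0,w,10): 
        cv2.line(c,(i*6,0),(i*6,8 if i%20 else 14),(0,255,255),1)
        if i%20==0: cv2.putText(c,str(x+i),(i*6,26),0,.4,(0,255,255),1)
    for i in range(0,h,10): 
        cv2.line(c,(0,i*6),(8 if i%20 else 14,i*6),(0,255,255),1)
        if i%20==0: cv2.putText(c,str(y+i),(16,i*6+4),0,.4,(0,255,255),1)
    return c
# 130x95 crops
cv2.imwrite("pics/c1.png",crop(140,215,130,100))
cv2.imwrite("pics/c2.png",crop(320,160,130,110)[:600])
cv2.imwrite("pics/c3.png",crop(280,200,70,90)) if 0 else None
cv2.imwrite("pics/c4.png",crop(390,205,75,70))
cv2.imwrite("pics/c5.png",crop(190,155,130,100))
E
```

```text
(no output)
```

View pics/c1.png

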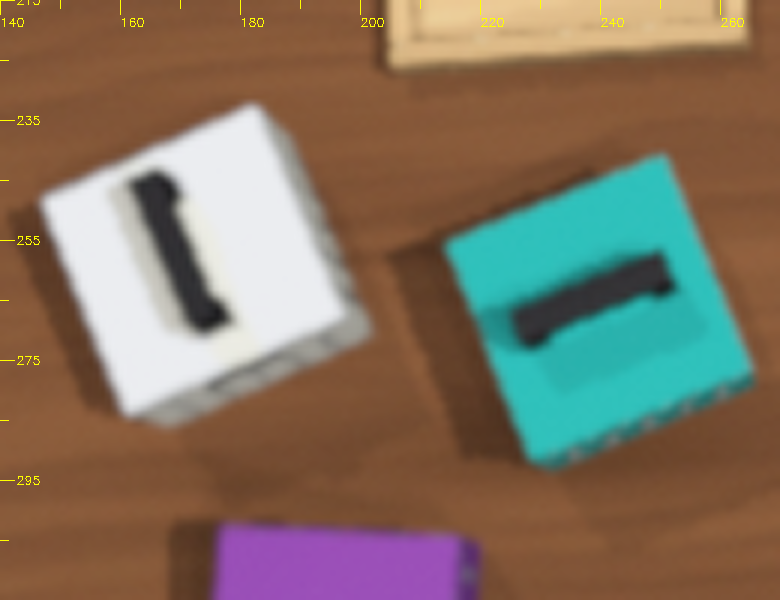

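View pics/c2.png

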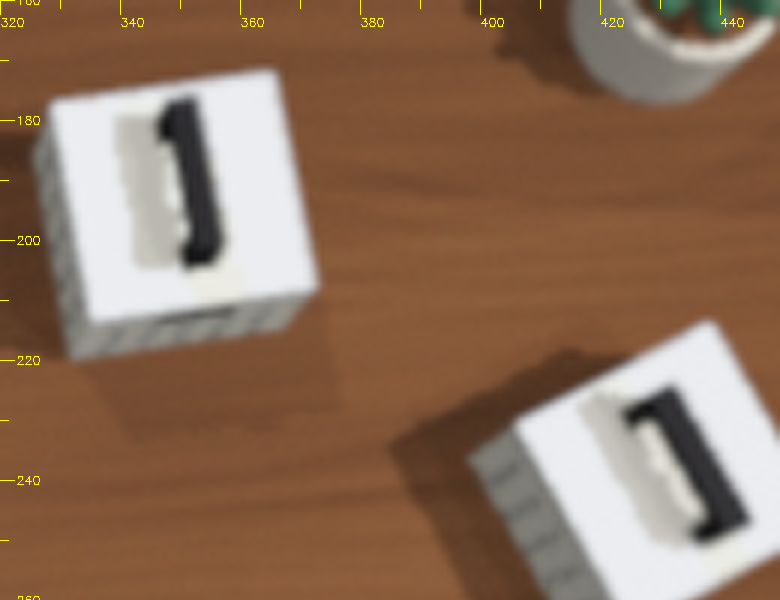

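View pics/c4.png

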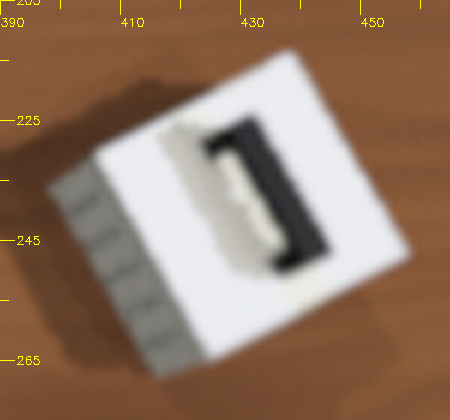

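View pics/c5.png

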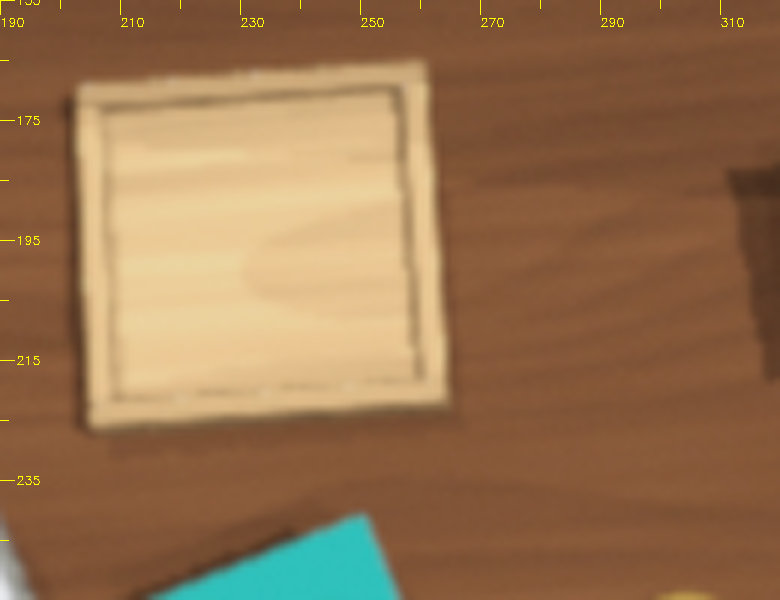

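```bash
python3 - <<'E'
from h import *
S={"b1":(.075,[(146.7,248.3),(183,232.2),(197.8,267.5),(160.8,284.5)]),
"b2":(.075,[(328.3,176.8),(365.8,171.5),(373,208),(335,213.5)]),
"b3":(.075,[(406,230.2),(438.5,213.3),(458.3,247.5),(424.7,264.8)]),
"tray":(.022,[(202.8,169.2),(260.7,165.3),(264.7,222),(205,226.5)])}
for n,(z,c) in S.items():
    P=np.array([at("top",u,v,z)[:2] for u,v in c]); e=np.roll(P,-1,0)-P
    a=np.degrees(np.arctan2(e[:,1],e[:,0]))%90
    print(n,P.mean(0).round(4),"len",np.linalg.norm(e,axis=1).round(4),"ang",a.round(1),"r",np.linalg.norm(P.mean(0)).round(3))
    # handle bar direction etc and scene projection check
    print("  scene800",(proj("scene",[*P.mean(0),z])/.7).round(0))
    
for n,pts in {"b1":[(140+155/6,215+178/6),(140+208/6,215+322/6)],"b2":[(320+183/6,160+103/6),(320+208/6,160+255/6)],"b3":[(390+250/6,205+125/6),(390+318/6,205+252/6)]}.items():
    Q=np.array([at("top",u,v,.112)[:2] for u,v in pts]); d=Q[1]-Q[0]; print(n,"bar",Q.mean(0).round(4),np.degrees(np.arctan2(d[1],d[0])).round(1),np.linalg.norm(d).round(3))
print("button",at("top",304.5,265.3,.022), at("scene",342*.7,307*.7,.022))
print("purp/turq",at("top",343*.7,381*.7,.075),at("top",281*.7,463*.7,.075),at("top",140*.7,398*.7,.075))
for n,u,v,z in [("mug",182,240,.09),("clock",407,195,.05),("plant",620,222,.08)]: print(n,at("top",u*.7,v*.7,z).round(3))
s=env.sense();print(R.from_quat(s["tcp_rot"]).as_matrix().round(3))
E
```

```text
b1 [0.4745 0.2884] len [0.0941 0.0929 0.095  0.0938] ang [19.8 19.7 20.4 19.2] r 0.555
  scene800 [[476. 186.]]
b2 [ 0.5999 -0.1518] len [0.0943 0.0936 0.0939 0.0935] ang [3.8 3.7 3.7 3.9] r 0.619
  scene800 [[360. 402.]]
b3 [ 0.4689 -0.3351] len [0.0929 0.0946 0.0947 0.0931] ang [22.  22.1 21.1 21.1] r 0.576
  scene800 [[202. 437.]]
tray [0.6301 0.1376] len [0.15   0.1502 0.1505 0.1513] ang [89.3 89.5 89.7 89.4] r 0.645
  scene800 [[493. 304.]]
b1 bar [0.4725 0.2845] -162.2 0.06
b2 bar [ 0.5959 -0.1503] -177.7 0.063
b3 bar [ 0.4682 -0.3355] -159.7 0.055
button [ 0.43733829 -0.02640662  0.022     ] [ 0.44203084 -0.02944893  0.022     ]
purp/turq [0.44085382 0.12870533 0.075     ] [0.31639564 0.23764896 0.075     ] [0.43917404 0.46698625 0.075     ]
mug [0.702 0.387 0.09 ]
clock [ 0.767 -0.006  0.05 ]
plant [ 0.677 -0.371  0.08 ]
[[ 0.893 -0.449 -0.001]
 [-0.449 -0.893 -0.001]
 [ 0.     0.001 -1.   ]]
```

```bash
cat >> h.py <<'E'
def state():
    s=env.sense(); M=R.from_quat(s["tcp_rot"]).as_matrix()
    return s,s["position"],M,np.degrees(np.arctan2(M[1,0],M[0,0]))
def plan(x,y,z,yaw,n):
    s,p,M,a=state(); dy=(yaw-a+180)%360-180
    d=np.array([x,y,z])-p
    print("t",s["t"].round(2),"pos",p.round(4),"yaw",a.round(2),"tilt",np.degrees(np.arccos(-M[2,2])).round(2),"F",s["force"].round(2),"g",round(s["gripper_width"],3),"d",d.round(4),"dyaw",dy.round(2))
    for i in range(n):
        b=np.radians(a+dy*i/n); c,sn=np.cos(b),np.sin(b)
        # tool x=(c,s,0), y=(s,-c,0), z down
        print([round(float(v),2) for v in (100*(d[0]*c+d[1]*sn)/n,100*(d[0]*sn-d[1]*c)/n,-100*d[2]/n)],round(-dy/n,1))
E
python3 -c "
from h import *
plan(.4745,.2884,.2,19.8,7)"
```

```text
Traceback (most recent call last):
  File "h.py", line 22, in plan
    print("t",s["t"].round(2),"pos",p.round(4),"yaw",a.round(2),"tilt",np.degrees(np.arccos(-M[2,2])).round(2),"F",s["force"].round(2),"g",round(s["gripper_width"],3),"d",d.round(4),"dyaw",dy.round(2))
              ^^^^^^^^^^^^
AttributeError: 'float' object has no attribute 'round'
```

```bash
sed -i 's/s\["t"\].round(2)/round(s["t"],2)/' h.py
python3 -c "
from h import *
plan(.4735,.287,.2,19.8,7)"
```

```text
t 0.1 pos [0.303  0.6027 0.2427] yaw -26.7 tilt 0.09 F [-0.3  -0.19 -0.52] g 1.0 d [ 0.1705 -0.3157 -0.0427] dyaw 46.5
[4.2, 2.94, 0.61] -6.6
[3.83, 3.4, 0.61] -6.6
[3.42, 3.82, 0.61] -6.6
[2.95, 4.19, 0.61] -6.6
[2.45, 4.5, 0.61] -6.6
[1.91, 4.76, 0.61] -6.6
[1.34, 4.95, 0.61] -6.6
```

{"fn": "move_arm", "kwargs": {"commands": [{"delta_pos": [4.2,2.9,0.6],"turn": -6.6},{"delta_pos": [3.8,3.4,0.6],"turn": -6.6},{"delta_pos": [3.4,3.8,0.6],"turn": -6.6},{"delta_pos": [2.9,4.2,0.6],"turn": -6.6},{"delta_pos": [2.4,4.5,0.6],"turn": -6.6},{"delta_pos": [1.9,4.8,0.6],"turn": -6.6},{"delta_pos": [1.3,5.0,0.6],"turn": -6.6},{"delta_pos": [0,0,0],"turn": 0}], "gripper": 1, "newtons": 25}}

```text
t: 1.1
position: [0.4772, 0.2776, 0.1964]
tcp_rot: [0.983, 0.184, -0.003, 0.003]
force: [-0.3, 0.3, -0.7]
gripper_width: 0.999
```

```bash
python3 -c "
from h import *
plan(.4735,.287,.103,19.8,4)"
```

```text
t 1.1 pos [0.4772 0.2776 0.1964] yaw 21.16 tilt 0.43 F [-0.27  0.29 -0.68] g 0.999 d [-0.0037  0.0094 -0.0934] dyaw -1.36
[-0.0, -0.25, 2.33] 0.3
[-0.0, -0.25, 2.33] 0.3
[-0.0, -0.25, 2.33] 0.3
[-0.01, -0.25, 2.33] 0.3
```

{"fn": "move_arm", "kwargs": {"commands": [{"delta_pos": [0,-0.9,0],"turn": 1.3},{"delta_pos": [0,0,2.4],"turn": 0},{"delta_pos": [0,0,2.4],"turn": 0},{"delta_pos": [0,0,2.4],"turn": 0},{"delta_pos": [0,0,1.8],"turn": 0},{"delta_pos": [0,0,0],"turn": 0}]}}

```text
t: 1.85
position: [0.4711, 0.2942, 0.1045]
tcp_rot: [0.985, 0.17, -0.001, 0.002]
force: [-1.1, 0.6, 0.5]
gripper_width: 1.003
```

```bash
python3 -c "
from h import *
plan(.4735,.287,.103,19.8,1)
a=env.capture('top')[190:330,90:280,::-1]; b=env.capture('scene')[70:210,250:440,::-1]
cv2.imwrite('pics/g1.png',cv2.resize(np.hstack([a,b]),(800,295),interpolation=cv2.INTER_CUBIC))"
```

```text
t 1.85 pos [0.4711 0.2942 0.1045] yaw 19.6 tilt 0.27 F [-1.12  0.57  0.5 ] g 1.003 d [ 0.0024 -0.0072 -0.0015] dyaw 0.2
[-0.01, 0.76, 0.15] -0.2
```

View pics/g1.png

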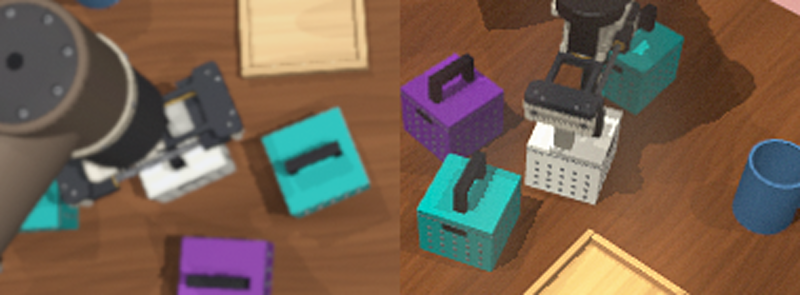

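The fingers straddle the handle of box 1 (scene crop, around (570,120)). I'll recentre by 7 mm and then close.

{"fn": "move_arm", "kwargs": {"commands": [{"delta_pos": [0,0.7,0.1],"turn": 0},{"delta_pos": [0,0,0],"turn": 0},{"delta_pos": [0,0,0],"turn": 0}]}}

```text
t: 2.33
position: [0.4752, 0.289, 0.1073]
tcp_rot: [0.985, 0.171, 0.001, -0.0]
force: [-0.8, -0.3, -0.5]
gripper_width: 1.0
```

{"fn": "move_arm", "kwargs": {"commands": [{"delta_pos": [0,0,0],"turn": 0},{"delta_pos": [0,0,0],"turn": 0},{"delta_pos": [0,0,0],"turn": 0},{"delta_pos": [0,0,0],"turn": 0}], "gripper": -1, "newtons": 30}}

```text
t: 2.82
position: [0.4755, 0.2889, 0.1077]
tcp_rot: [0.985, 0.17, 0.001, -0.0]
force: [0.2, -0.9, -0.4]
gripper_width: 0.608
```

{"fn": "move_arm", "kwargs": {"commands": [{"delta_pos": [0,0,0.4],"turn": 0},{"delta_pos": [0,0,0],"turn": 0},{"delta_pos": [0,0,0],"turn": 0},{"delta_pos": [0,0,0],"turn": 0},{"delta_pos": [0,0,0],"turn": 0},{"delta_pos": [0,0,0],"turn": 0},{"delta_pos": [0,0,0],"turn": 0}]}}

```text
t: 3.7
position: [0.4754, 0.2889, 0.1032]
tcp_rot: [0.985, 0.17, 0.001, -0.0]
force: [0.3, -0.1, -0.3]
gripper_width: 0.158
```

```bash
python3 -c "
from h import *
plan(.4735,.287,.103,19.8,1)"
```

```text
t 3.7 pos [0.4754 0.2889 0.1032] yaw 19.6 tilt 0.15 F [ 0.27 -0.08 -0.27] g 0.158 d [-0.0019 -0.0019 -0.0002] dyaw 0.2
[-0.24, 0.12, 0.02] -0.2
```

{"fn": "move_arm", "kwargs": {"commands": [{"delta_pos": [0,0,-0.7],"turn": 0},{"delta_pos": [0,0,-1.1],"turn": 0},{"delta_pos": [0,0,-1.1],"turn": 0},{"delta_pos": [0,0,-0.7],"turn": 0},{"delta_pos": [0,0,0],"turn": 0},{"delta_pos": [0,0,0],"turn": 0},{"delta_pos": [0,0,0],"turn": 0},{"delta_pos": [0,0,0],"turn": 0}]}}

```text
t: 4.7
position: [0.4733, 0.2873, 0.1396]
tcp_rot: [0.986, 0.17, -0.001, 0.001]
force: [-0.0, 0.6, -7.1]
gripper_width: 0.154
```

{"fn": "move_arm", "kwargs": {"commands": [{"delta_pos": [0,0,0],"turn": 0},{"delta_pos": [0,0,0],"turn": 0}]}}

```text
t: 4.95
position: [0.4732, 0.2872, 0.1392]
tcp_rot: [0.986, 0.169, -0.001, 0.001]
force: [-0.2, -0.1, -6.7]
gripper_width: 0.156
```

```bash
python3 -c "
from h import *
plan(.4735,.287,.103,19.8,1)
b=env.capture('scene')[70:210,250:440,::-1]
cv2.imwrite('pics/g2.png',cv2.resize(b,(570,420),interpolation=cv2.INTER_CUBIC));print(env.sense()['force'],env.sense()['moment'])"
```

```text
t 4.95 pos [0.4732 0.2872 0.1392] yaw 19.52 tilt 0.2 F [-0.18 -0.12 -6.69] g 0.156 d [ 0.0003 -0.0002 -0.0362] dyaw 0.28
[0.02, 0.03, 3.62] -0.3
[-0.20781036 -0.19928313 -6.89214122] [-0.07457146 -0.06041062  0.04843468]
```

View pics/g2.png

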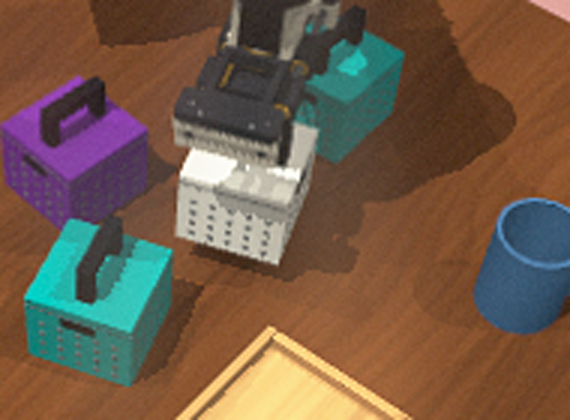

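Box 1 weighs about 6.4 N net, or 0.65 kg. The limit is 0.8 kg and the lead at least 0.2 kg, so it should be the heaviest. I'll put it in the tray, then weigh the others as a check before pressing.

```bash
python3 -c "
from h import *
plan(.630,.1375,.165,-.5,6)"
```

```text
t 5.0 pos [0.4732 0.2872 0.1392] yaw 19.52 tilt 0.19 F [-0.21 -0.2  -6.89] g 0.156 d [ 0.1568 -0.1497  0.0258] dyaw -20.02
[1.63, 3.23, -0.43] 3.3
[1.81, 3.12, -0.43] 3.3
[1.99, 3.01, -0.43] 3.3
[2.17, 2.89, -0.43] 3.3
[2.33, 2.76, -0.43] 3.3
[2.49, 2.62, -0.43] 3.3
```

{"fn": "move_arm", "kwargs": {"commands": [{"delta_pos": [0,0,-1.3],"turn": 0},{"delta_pos": [0.6,1.2,-1.3],"turn": 1.2},{"delta_pos": [1.1,2.0,0],"turn": 2.2},{"delta_pos": [1.6,2.9,0],"turn": 3.3},{"delta_pos": [1.9,3.0,0],"turn": 3.3},{"delta_pos": [2.1,2.9,0],"turn": 3.3},{"delta_pos": [2.3,2.8,0],"turn": 3.3},{"delta_pos": [1.6,1.7,0],"turn": 2.2},{"delta_pos": [0.8,0.9,0],"turn": 1.2},{"delta_pos": [0,0,0],"turn": 0},{"delta_pos": [0,0,0],"turn": 0}]}}

```text
t: 6.38
position: [0.6326, 0.1307, 0.1761]
tcp_rot: [1.0, -0.012, 0.003, -0.001]
force: [0.3, 0.3, -7.3]
gripper_width: 0.158
```

```bash
python3 -c "
from h import *
plan(.630,.1375,.165,-.5,1)
a=env.capture('top')[130:270,140:330,::-1]; b=env.capture('scene')[120:260,260:450,::-1]
cv2.imwrite('pics/g3.png',cv2.resize(np.hstack([a,b]),(800,295),interpolation=cv2.INTER_CUBIC))"
```

```text
t 6.38 pos [0.6326 0.1307 0.1761] yaw -1.34 tilt 0.31 F [ 0.3   0.3  -7.28] g 0.158 d [-0.0026  0.0068 -0.0111] dyaw 0.84
[-0.28, -0.67, 1.11] -0.8
```

View pics/g3.png

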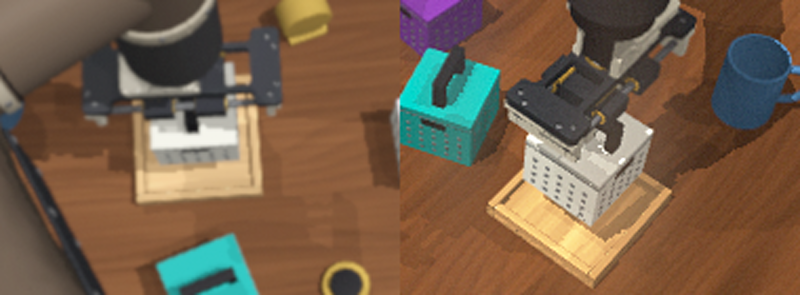

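The box is held square above the tray. I'll correct its position and then lower it.

{"fn": "move_arm", "kwargs": {"commands": [{"delta_pos": [-0.2,-0.6,1.0],"turn": -0.8},{"delta_pos": [0,0,0.8],"turn": 0},{"delta_pos": [0,0,0.4],"turn": 0},{"delta_pos": [0,0,0],"turn": 0},{"delta_pos": [0,0,0],"turn": 0}]}}

```text
t: 7.1
position: [0.6296, 0.139, 0.1521]
tcp_rot: [1.0, -0.002, 0.002, -0.001]
force: [-0.2, -0.5, -5.3]
gripper_width: 0.154
```

```bash
python3 -c "
from h import *
plan(.630,.1375,.113,-.5,1)"
```

```text
t 7.1 pos [0.6296 0.139  0.1521] yaw -0.28 tilt 0.26 F [-0.19 -0.47 -5.33] g 0.154 d [ 0.0004 -0.0015 -0.0391] dyaw -0.22
[0.05, 0.15, 3.91] 0.2
```

{"fn": "move_arm", "kwargs": {"commands": [{"delta_pos": [0,0.1,0.9],"turn": 0},{"delta_pos": [0,0,0.9],"turn": 0},{"delta_pos": [0,0,0.7],"turn": 0},{"delta_pos": [0,0,0.4],"turn": 0},{"delta_pos": [0,0,0.2],"turn": 0},{"delta_pos": [0,0,0],"turn": 0},{"delta_pos": [0,0,0],"turn": 0}]}}

```text
t: 7.98
position: [0.63, 0.1378, 0.1191]
tcp_rot: [1.0, -0.003, 0.002, -0.001]
force: [-0.1, 0.3, -6.0]
gripper_width: 0.156
```

```bash
python3 -c "
from h import *
plan(.630,.1375,.113,-.5,1)"
```

```text
t 7.97 pos [0.63   0.1378 0.1191] yaw -0.31 tilt 0.28 F [-0.12  0.33 -5.98] g 0.156 d [-0.     -0.0003 -0.0061] dyaw -0.19
[-0.0, 0.03, 0.61] 0.2
```

{"fn": "move_arm", "kwargs": {"commands": [{"delta_pos": [0,0,0.3],"turn": 0},{"delta_pos": [0,0,0.2],"turn": 0},{"delta_pos": [0,0,0.15],"turn": 0},{"delta_pos": [0,0,0.1],"turn": 0},{"delta_pos": [0,0,0],"turn": 0},{"delta_pos": [0,0,0],"turn": 0}]}}

```text
t: 8.72
position: [0.6308, 0.1381, 0.1133]
tcp_rot: [1.0, -0.002, 0.004, -0.001]
force: [-0.1, 0.2, -4.2]
gripper_width: 0.153
```

Its weight is now partly on the tray floor. I'll go a little lower and then open.

{"fn": "move_arm", "kwargs": {"commands": [{"delta_pos": [0,0,0.15],"turn": 0},{"delta_pos": [0,0,0.1],"turn": 0},{"delta_pos": [0,0,0],"turn": 0}]}}

```text
t: 9.1
position: [0.6308, 0.1381, 0.1133]
tcp_rot: [1.0, -0.002, 0.004, -0.001]
force: [-0.3, -0.2, -4.8]
gripper_width: 0.159
```

{"fn": "move_arm", "kwargs": {"commands": [{"delta_pos": [0,0,0.4],"turn": 0},{"delta_pos": [0,0,0.4],"turn": 0}]}}

```text
t: 9.35
position: [0.6316, 0.1381, 0.1132]
tcp_rot: [1.0, -0.001, 0.006, -0.001]
force: [-16.2, -0.2, 29.6]
gripper_width: 0.159
```

```bash
python3 -c "
from h import *
plan(.630,.1375,.113,-.5,1);print(env.sense()['moment'])"
```

```text
t 9.35 pos [0.6316 0.1381 0.1132] yaw -0.07 tilt 0.72 F [-16.24  -0.19  29.57] g 0.159 d [-0.0016 -0.0006 -0.0002] dyaw -0.43
[-0.16, 0.06, 0.02] 0.4
[-0.08985319  6.07496039 -0.04329481]
```

{"fn": "move_arm", "kwargs": {"commands": [{"delta_pos": [0,0,0],"turn": 0},{"delta_pos": [0,0,0],"turn": 0}]}}

```text
t: 9.6
position: [0.6318, 0.1384, 0.1134]
tcp_rot: [1.0, -0.001, 0.007, -0.001]
force: [0.8, 0.5, -4.5]
gripper_width: 0.157
```

{"fn": "move_arm", "kwargs": {"commands": [{"delta_pos": [0,0,0],"turn": 0},{"delta_pos": [0,0,0],"turn": 0},{"delta_pos": [0,0,0],"turn": 0},{"delta_pos": [0,0,0],"turn": 0},{"delta_pos": [0,0,0],"turn": 0}], "gripper": 0.2}}

```text
t: 10.22
position: [0.634, 0.1387, 0.1139]
tcp_rot: [1.0, -0.0, 0.008, -0.001]
force: [-0.4, 0.0, 0.5]
gripper_width: 0.593
```

{"fn": "move_arm", "kwargs": {"commands": [{"delta_pos": [0,0,-1.5],"turn": 0},{"delta_pos": [0,0,-3],"turn": 0},{"delta_pos": [0,0,-4],"turn": 0},{"delta_pos": [0,0,0],"turn": 0}], "gripper": 1}}

```text
t: 10.72
position: [0.6331, 0.1385, 0.2049]
tcp_rot: [1.0, -0.0, 0.009, -0.001]
force: [0.2, 0.7, 0.9]
gripper_width: 0.974
```

```bash
python3 -c "
from h import *
plan(.599,-.151,.2,3.8,7)
a=env.capture('top')[130:270,140:330,::-1]; b=env.capture('scene')[120:260,260:450,::-1]
cv2.imwrite('pics/g4.png',cv2.resize(np.hstack([a,b]),(800,295),interpolation=cv2.INTER_CUBIC))"
```

```text
t 10.72 pos [0.6331 0.1385 0.2049] yaw -0.01 tilt 1.08 F [0.25 0.67 0.85] g 0.974 d [-0.0341 -0.2895 -0.0049] dyaw 3.81
[-0.49, 4.14, 0.07] -0.5
[-0.53, 4.13, 0.07] -0.5
[-0.56, 4.13, 0.07] -0.5
[-0.6, 4.12, 0.07] -0.5
[-0.64, 4.11, 0.07] -0.5
[-0.68, 4.11, 0.07] -0.5
[-0.72, 4.1, 0.07] -0.5
```

View pics/g4.png

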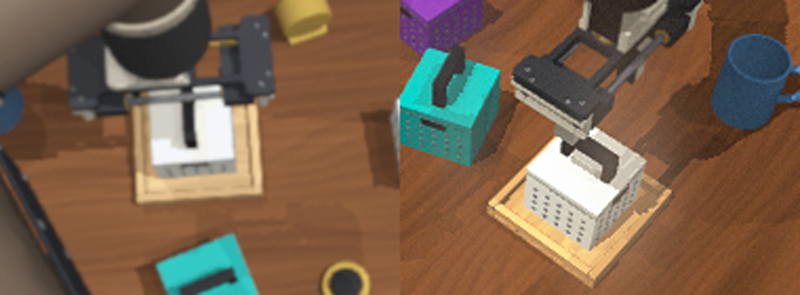

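The box stands in the tray, clear of the rim. I'll weigh box 2 next.

{"fn": "move_arm", "kwargs": {"commands": [{"delta_pos": [-0.3,2,0],"turn": -0.5},{"delta_pos": [-0.5,4.1,0],"turn": -0.5},{"delta_pos": [-0.5,4.1,0],"turn": -0.5},{"delta_pos": [-0.6,4.1,0],"turn": -0.5},{"delta_pos": [-0.6,4.1,0],"turn": -0.5},{"delta_pos": [-0.6,4.1,0],"turn": -0.5},{"delta_pos": [-0.7,4.1,0],"turn": -0.5},{"delta_pos": [-0.3,1.5,0],"turn": -0.3},{"delta_pos": [0,0,0],"turn": 0},{"delta_pos": [0,0,0],"turn": 0}]}}

```text
t: 12.08
position: [0.5904, -0.1588, 0.1939]
tcp_rot: [0.999, 0.034, -0.0, 0.001]
force: [0.0, 0.3, 0.5]
gripper_width: 1.001
```

```bash
python3 -c "
from h import *
plan(.599,-.151,.103,3.8,4)"
```

```text
t 12.07 pos [ 0.5904 -0.1588  0.1939] yaw 3.92 tilt 0.11 F [0.04 0.33 0.47] g 1.001 d [ 0.0086  0.0078 -0.0909] dyaw -0.12
[0.23, -0.18, 2.27] 0.0
[0.23, -0.18, 2.27] 0.0
[0.23, -0.18, 2.27] 0.0
[0.23, -0.18, 2.27] 0.0
```

Tilt is back to 0.1°. I'll descend and let it settle.

{"fn": "move_arm", "kwargs": {"commands": [{"delta_pos": [0.8,-0.7,0],"turn": 0},{"delta_pos": [0,0,2.4],"turn": 0},{"delta_pos": [0,0,2.4],"turn": 0},{"delta_pos": [0,0,2.4],"turn": 0},{"delta_pos": [0,0,1.4],"turn": 0},{"delta_pos": [0,0,0],"turn": 0},{"delta_pos": [0,0,0],"turn": 0}]}}

```text
t: 12.95
position: [0.6033, -0.1435, 0.1072]
tcp_rot: [0.999, 0.039, 0.002, 0.001]
force: [0.3, 0.7, 0.0]
gripper_width: 0.998
```

```bash
python3 -c "
from h import *
plan(.599,-.151,.103,3.8,1)"
```

```text
t 12.95 pos [ 0.6033 -0.1435  0.1072] yaw 4.43 tilt 0.23 F [0.29 0.7  0.02] g 0.998 d [-0.0043 -0.0075 -0.0042] dyaw -0.63
[-0.49, 0.71, 0.42] 0.6
```

{"fn": "move_arm", "kwargs": {"commands": [{"delta_pos": [-0.4,0.6,0.4],"turn": 0.6},{"delta_pos": [0,0,0],"turn": 0},{"delta_pos": [0,0,0],"turn": 0}]}}

```text
t: 13.32
position: [0.6005, -0.1505, 0.1049]
tcp_rot: [0.999, 0.033, 0.003, 0.001]
force: [0.4, 0.4, -0.4]
gripper_width: 0.997
```

{"fn": "move_arm", "kwargs": {"commands": [{"delta_pos": [0,0,0],"turn": 0},{"delta_pos": [0,0,0],"turn": 0},{"delta_pos": [0,0,0],"turn": 0},{"delta_pos": [0,0,0],"turn": 0},{"delta_pos": [0,0,0],"turn": 0},{"delta_pos": [0,0,0],"turn": 0},{"delta_pos": [0,0,0],"turn": 0},{"delta_pos": [0,0,0],"turn": 0},{"delta_pos": [0,0,0],"turn": 0},{"delta_pos": [0,0,0],"turn": 0}], "gripper": -1}}

```text
t: 14.58
position: [0.6007, -0.1506, 0.1051]
tcp_rot: [0.999, 0.033, 0.004, 0.001]
force: [-0.5, -0.9, -0.7]
gripper_width: 0.157
```

{"fn": "move_arm", "kwargs": {"commands": [{"delta_pos": [0,0,-0.7],"turn": 0},{"delta_pos": [0,0,-1.0],"turn": 0},{"delta_pos": [0,0,-1.0],"turn": 0},{"delta_pos": [0,0,-0.5],"turn": 0},{"delta_pos": [0,0,0],"turn": 0},{"delta_pos": [0,0,0],"turn": 0},{"delta_pos": [0,0,0],"turn": 0},{"delta_pos": [0,0,0],"turn": 0}]}}

```text
t: 15.58
position: [0.5996, -0.1503, 0.1388]
tcp_rot: [0.999, 0.033, 0.003, 0.001]
force: [0.2, 0.5, -2.6]
gripper_width: 0.158
```

{"fn": "move_arm", "kwargs": {"commands": [{"delta_pos": [0,0,0],"turn": 0},{"delta_pos": [0,0,0],"turn": 0}]}}

```text
t: 15.82
position: [0.5994, -0.1503, 0.1385]
tcp_rot: [0.999, 0.033, 0.002, 0.001]
force: [0.2, -0.2, -3.0]
gripper_width: 0.155
```

```bash
python3 -c "
from h import *
plan(.599,-.151,.103,3.8,1)"
```

```text
t 15.82 pos [ 0.5994 -0.1503  0.1385] yaw 3.75 tilt 0.3 F [ 0.19 -0.19 -3.05] g 0.155 d [-0.0004 -0.0007 -0.0355] dyaw 0.05
[-0.05, 0.07, 3.55] -0.1
```

Box 2 weighs about 2.8 N, or roughly 0.28 kg, so it is lighter. I'll set it back down.

{"fn": "move_arm", "kwargs": {"commands": [{"delta_pos": [0,0,0.9],"turn": 0},{"delta_pos": [0,0,0.9],"turn": 0},{"delta_pos": [0,0,0.6],"turn": 0},{"delta_pos": [0,0,0.3],"turn": 0},{"delta_pos": [0,0,0],"turn": 0},{"delta_pos": [0,0,0],"turn": 0}]}}

```text
t: 16.58
position: [0.5992, -0.1504, 0.1087]
tcp_rot: [0.999, 0.033, 0.002, 0.001]
force: [-0.2, -1.0, -2.6]
gripper_width: 0.157
```

{"fn": "move_arm", "kwargs": {"commands": [{"delta_pos": [0,0,0.2],"turn": 0},{"delta_pos": [0,0,0.2],"turn": 0},{"delta_pos": [0,0,0.2],"turn": 0},{"delta_pos": [0,0,0],"turn": 0},{"delta_pos": [0,0,0],"turn": 0}]}}

```text
t: 17.2
position: [0.5999, -0.1507, 0.1056]
tcp_rot: [0.999, 0.033, 0.003, 0.001]
force: [0.9, 0.5, -3.0]
gripper_width: 0.155
```

{"fn": "move_arm", "kwargs": {"commands": [{"delta_pos": [0,0,0.2],"turn": 0},{"delta_pos": [0,0,0.1],"turn": 0}]}}

```text
t: 17.45
position: [0.6001, -0.1512, 0.105]
tcp_rot: [0.999, 0.034, 0.004, 0.002]
force: [-4.6, 3.4, 7.9]
gripper_width: 0.159
```

Contact with the desk is firm. I'll relax, open and rise, then go on to box 3.

{"fn": "move_arm", "kwargs": {"commands": [{"delta_pos": [0,0,0],"turn": 0}]}}

```text
t: 17.58
position: [0.6001, -0.1511, 0.1052]
tcp_rot: [0.999, 0.034, 0.004, 0.002]
force: [-0.5, 0.5, -1.4]
gripper_width: 0.157
```

{"fn": "move_arm", "kwargs": {"commands": [{"delta_pos": [0,0,0],"turn": 0},{"delta_pos": [0,0,0],"turn": 0},{"delta_pos": [0,0,0],"turn": 0},{"delta_pos": [0,0,0],"turn": 0},{"delta_pos": [0,0,0],"turn": 0}], "gripper": 0.2}}

```text
t: 18.2
position: [0.6008, -0.1513, 0.1047]
tcp_rot: [0.999, 0.034, 0.004, 0.002]
force: [0.0, 0.2, -0.3]
gripper_width: 0.591
```

{"fn": "move_arm", "kwargs": {"commands": [{"delta_pos": [0,0,-1.5],"turn": 0},{"delta_pos": [0,0,-3],"turn": 0},{"delta_pos": [0,0,-4],"turn": 0},{"delta_pos": [0,0,0],"turn": 0},{"delta_pos": [0,0,0],"turn": 0}], "gripper": 1}}

```text
t: 18.82
position: [0.6004, -0.1511, 0.1961]
tcp_rot: [0.999, 0.034, 0.005, 0.002]
force: [1.3, -0.1, -0.3]
gripper_width: 0.992
```

```bash
python3 -c "
from h import *
plan(.4685,-.335,.195,21.5,6); print(env.sense()['q'])
a=env.capture('scene')[200:400,100:300,::-1]
cv2.imwrite('pics/g5.png',cv2.resize(a,(500,500),interpolation=cv2.INTER_CUBIC))"
```

```text
t 18.82 pos [ 0.6004 -0.1511  0.1961] yaw 3.88 tilt 0.62 F [ 1.32 -0.1  -0.32] g 0.992 d [-0.1319 -0.1839 -0.0011] dyaw 17.62
[-2.4, 2.91, 0.02] -2.9
[-2.55, 2.78, 0.02] -2.9
[-2.69, 2.65, 0.02] -2.9
[-2.82, 2.51, 0.02] -2.9
[-2.94, 2.36, 0.02] -2.9
[-3.06, 2.21, 0.02] -2.9
[ 0.07154123  0.29527307 -0.19479219  0.00585423 -1.07111773  1.56413118]
```

View pics/g5.png

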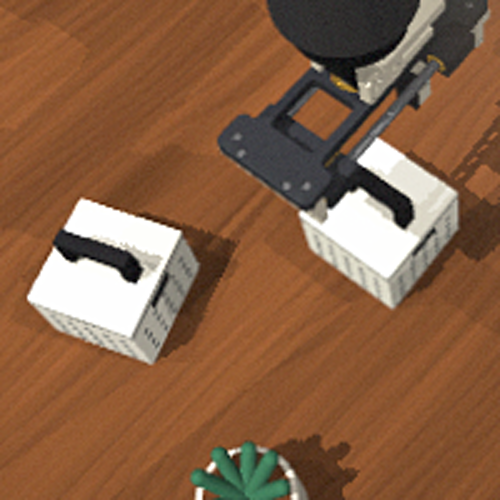

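Box 2 stands upright where it was. Moving to box 3.

{"fn": "move_arm", "kwargs": {"commands": [{"delta_pos": [-1.2,1.4,0],"turn": -1.4},{"delta_pos": [-2.4,2.8,0],"turn": -2.9},{"delta_pos": [-2.6,2.7,0],"turn": -2.9},{"delta_pos": [-2.8,2.5,0],"turn": -2.9},{"delta_pos": [-2.9,2.4,0],"turn": -2.9},{"delta_pos": [-2.9,2.2,0],"turn": -2.9},{"delta_pos": [-1.3,1.0,0],"turn": -1.2},{"delta_pos": [0,0,0],"turn": 0},{"delta_pos": [0,0,0],"turn": 0}]}}

```text
t: 20.0
position: [0.4656, -0.3347, 0.1907]
tcp_rot: [0.982, 0.187, -0.0, 0.001]
force: [-0.1, 0.4, -0.4]
gripper_width: 1.002
```

```bash
python3 -c "
from h import *
plan(.4685,-.335,.103,21.5,4)"
```

```text
t 20.0 pos [ 0.4656 -0.3347  0.1907] yaw 21.59 tilt 0.17 F [-0.06  0.4  -0.37] g 1.002 d [ 0.0029 -0.0003 -0.0877] dyaw -0.09
[0.07, 0.03, 2.19] 0.0
[0.07, 0.03, 2.19] 0.0
[0.07, 0.03, 2.19] 0.0
[0.07, 0.03, 2.19] 0.0
```

{"fn": "move_arm", "kwargs": {"commands": [{"delta_pos": [0.2,0,2.4],"turn": 0},{"delta_pos": [0,0,2.4],"turn": 0},{"delta_pos": [0,0,2.4],"turn": 0},{"delta_pos": [0,0,1.4],"turn": 0},{"delta_pos": [0,0,0],"turn": 0},{"delta_pos": [0,0,0],"turn": 0}]}}

```text
t: 20.75
position: [0.471, -0.3314, 0.103]
tcp_rot: [0.982, 0.189, 0.0, 0.002]
force: [0.6, 0.4, -0.3]
gripper_width: 0.998
```

```bash
python3 -c "
from h import *
plan(.4685,-.335,.103,21.5,1)"
```

```text
t 20.75 pos [ 0.471  -0.3314  0.103 ] yaw 21.8 tilt 0.24 F [ 0.65  0.45 -0.27] g 0.998 d [-0.0025 -0.0036 -0.    ] dyaw -0.3
[-0.37, 0.24, 0.0] 0.3
```

{"fn": "move_arm", "kwargs": {"commands": [{"delta_pos": [-0.3,0.2,0],"turn": 0.3},{"delta_pos": [0,0,0],"turn": 0},{"delta_pos": [0,0,0],"turn": 0},{"delta_pos": [0,0,0],"turn": 0},{"delta_pos": [0,0,0],"turn": 0},{"delta_pos": [0,0,0],"turn": 0},{"delta_pos": [0,0,0],"turn": 0},{"delta_pos": [0,0,0],"turn": 0},{"delta_pos": [0,0,0],"turn": 0},{"delta_pos": [0,0,0],"turn": 0},{"delta_pos": [0,0,0],"turn": 0}], "gripper": -1}}

```text
t: 22.12
position: [0.4697, -0.3348, 0.1051]
tcp_rot: [0.982, 0.186, 0.002, 0.003]
force: [0.6, -0.5, -0.2]
gripper_width: 0.155
```

{"fn": "move_arm", "kwargs": {"commands": [{"delta_pos": [0,0,-0.7],"turn": 0},{"delta_pos": [0,0,-1.0],"turn": 0},{"delta_pos": [0,0,-1.0],"turn": 0},{"delta_pos": [0,0,-0.5],"turn": 0},{"delta_pos": [0,0,0],"turn": 0},{"delta_pos": [0,0,0],"turn": 0},{"delta_pos": [0,0,0],"turn": 0},{"delta_pos": [0,0,0],"turn": 0}]}}

```text
t: 23.12
position: [0.4684, -0.3341, 0.1382]
tcp_rot: [0.983, 0.186, 0.001, 0.002]
force: [0.1, -0.7, -4.3]
gripper_width: 0.153
```

{"fn": "move_arm", "kwargs": {"commands": [{"delta_pos": [0,0,0],"turn": 0},{"delta_pos": [0,0,0],"turn": 0}]}}

```text
t: 23.38
position: [0.4683, -0.334, 0.1379]
tcp_rot: [0.983, 0.186, 0.001, 0.002]
force: [0.1, -0.4, -4.1]
gripper_width: 0.156
```

```bash
python3 -c "
from h import *
plan(.4685,-.335,.103,21.5,1)"
```

```text
t 23.38 pos [ 0.4683 -0.334   0.1379] yaw 21.43 tilt 0.21 F [ 0.13 -0.37 -4.15] g 0.156 d [ 0.0002 -0.001  -0.0349] dyaw 0.07
[-0.01, 0.1, 3.49] -0.1
```

The weights are about 6.6, 2.8 and 4.1 N, so box 1 is the heaviest. I'll set box 3 down.

{"fn": "move_arm", "kwargs": {"commands": [{"delta_pos": [0,0,0.9],"turn": 0},{"delta_pos": [0,0,0.9],"turn": 0},{"delta_pos": [0,0,0.6],"turn": 0},{"delta_pos": [0,0,0.3],"turn": 0},{"delta_pos": [0,0,0.2],"turn": 0},{"delta_pos": [0,0,0.2],"turn": 0},{"delta_pos": [0,0,0],"turn": 0},{"delta_pos": [0,0,0],"turn": 0}]}}

```text
t: 24.38
position: [0.4682, -0.3342, 0.1058]
tcp_rot: [0.983, 0.186, 0.001, 0.002]
force: [-0.3, -0.1, -5.2]
gripper_width: 0.153
```

{"fn": "move_arm", "kwargs": {"commands": [{"delta_pos": [0,0,0.2],"turn": 0},{"delta_pos": [0,0,0.2],"turn": 0}]}}

```text
t: 24.62
position: [0.4684, -0.3344, 0.1051]
tcp_rot: [0.982, 0.187, 0.001, 0.003]
force: [-7.5, 8.0, 20.7]
gripper_width: 0.156
```

{"fn": "move_arm", "kwargs": {"commands": [{"delta_pos": [0,0,0],"turn": 0},{"delta_pos": [0,0,0],"turn": 0}]}}

```text
t: 24.88
position: [0.4686, -0.3344, 0.1055]
tcp_rot: [0.982, 0.187, 0.001, 0.003]
force: [1.0, -0.1, -4.4]
gripper_width: 0.151
```

{"fn": "move_arm", "kwargs": {"commands": [{"delta_pos": [0,0,0],"turn": 0},{"delta_pos": [0,0,0],"turn": 0},{"delta_pos": [0,0,0],"turn": 0},{"delta_pos": [0,0,0],"turn": 0},{"delta_pos": [0,0,0],"turn": 0}], "gripper": 0.2}}

```text
t: 25.5
position: [0.4697, -0.3351, 0.1059]
tcp_rot: [0.982, 0.187, 0.002, 0.004]
force: [-0.5, -0.1, 0.7]
gripper_width: 0.589
```

{"fn": "move_arm", "kwargs": {"commands": [{"delta_pos": [0,0,-1.5],"turn": 0},{"delta_pos": [0,0,-3],"turn": 0},{"delta_pos": [0,0,-4],"turn": 0},{"delta_pos": [0,0,0],"turn": 0},{"delta_pos": [0,0,0],"turn": 0}]}}

```text
t: 26.12
position: [0.4695, -0.3349, 0.1974]
tcp_rot: [0.982, 0.187, 0.003, 0.004]
force: [-0.4, -0.9, -0.7]
gripper_width: 0.6
```

```bash
python3 -c "
from h import *
a=env.capture('top')[:,:,::-1]; cv2.imwrite('pics/raw_top1.png',a)
b=env.capture('scene')[:,:,::-1]; cv2.imwrite('pics/raw_sc1.png',b)
A=a[240:290,270:340];B=b[190:240,205:275]
cv2.imwrite('pics/b1.png',np.hstack([cv2.resize(A,(385,275),interpolation=2),cv2.resize(B,(385,275),interpolation=2)]))
cv2.imwrite('pics/g6.png',np.hstack([cv2.resize(a,(400,300)),cv2.resize(b,(400,300))]))"
```

```text
(no output)
```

View pics/b1.png

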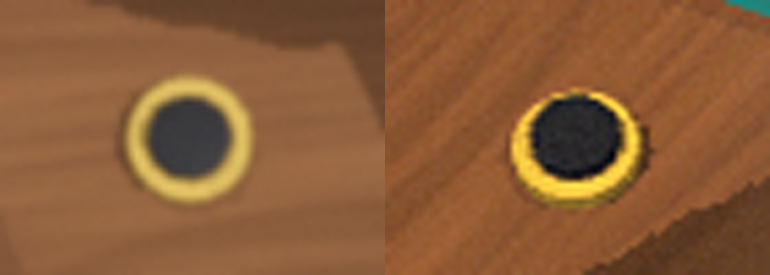

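View pics/g6.png

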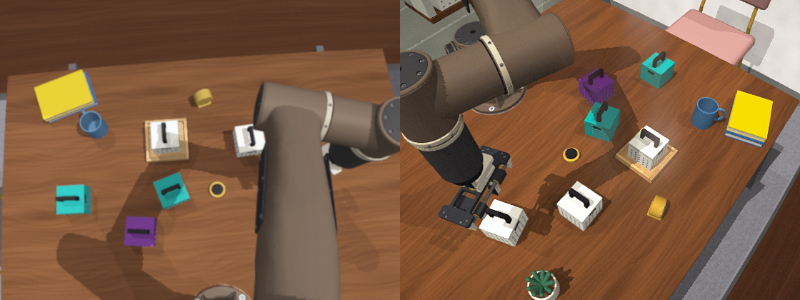

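```bash
python3 -c "
from h import *
p=at('top',304.5,265.1,.022);q=at('scene',239.7,215.1,.022);print(p,q)
plan(.4385,-.0275,.195,-82,12); print(env.sense()['q'].round(2))"
```

```text
[ 0.43783175 -0.02645322  0.022     ] [ 0.44296412 -0.02939634  0.022     ]
t 26.23 pos [ 0.4696 -0.335   0.197 ] yaw 21.59 tilt 0.57 F [ 0.1   0.62 -1.06] g 0.599 d [-0.0311  0.3075 -0.002 ] dyaw -103.59
[0.7, -2.48, 0.02] 8.6
[0.32, -2.56, 0.02] 8.6
[-0.06, -2.58, 0.02] 8.6
[-0.45, -2.54, 0.02] 8.6
[-0.83, -2.44, 0.02] 8.6
[-1.18, -2.29, 0.02] 8.6
[-1.51, -2.08, 0.02] 8.6
[-1.81, -1.83, 0.02] 8.6
[-2.06, -1.54, 0.02] 8.6
[-2.27, -1.21, 0.02] 8.6
[-2.43, -0.86, 0.02] 8.6
[-2.53, -0.49, 0.02] 8.6
[-0.28  0.23 -0.29  0.01 -1.05  2.22]
```

{"fn": "move_arm", "kwargs": {"commands": [{"delta_pos": [0.7,-2.5,0],"turn": 8.6},{"delta_pos": [0.3,-2.5,0],"turn": 8.6},{"delta_pos": [0,-2.6,0],"turn": 8.6},{"delta_pos": [-0.4,-2.5,0],"turn": 8.6},{"delta_pos": [-0.8,-2.4,0],"turn": 8.6},{"delta_pos": [-1.2,-2.3,0],"turn": 8.6},{"delta_pos": [-1.5,-2.1,0],"turn": 8.6},{"delta_pos": [-1.8,-1.8,0],"turn": 8.6},{"delta_pos": [-2.0,-1.5,0],"turn": 8.6},{"delta_pos": [-2.2,-1.2,0],"turn": 8.6},{"delta_pos": [-2.2,-0.8,0],"turn": 8.6},{"delta_pos": [-1.5,-0.3,0],"turn": 6}], "gripper": -1}}

```text
t: 27.72
position: [0.4422, -0.0343, 0.1864]
tcp_rot: [0.752, -0.659, -0.002, 0.007]
force: [-0.0, 0.5, -0.3]
gripper_width: 0.007
```

{"fn": "move_arm", "kwargs": {"commands": [{"delta_pos": [0,0,0],"turn": 0},{"delta_pos": [0,0,0],"turn": 0}]}}

```text
t: 27.98
position: [0.4416, -0.0339, 0.1856]
tcp_rot: [0.753, -0.658, -0.002, 0.008]
force: [0.3, -0.9, 0.8]
gripper_width: 0.006
```

```bash
python3 -c "
from h import *
plan(.440,-.028,.06,-82,1); print(env.sense()['q'].round(2))"
```

```text
t 27.98 pos [ 0.4416 -0.0339  0.1856] yaw -82.25 tilt 0.91 F [ 0.27 -0.87  0.75] g 0.006 d [-0.0016  0.0059 -0.1256] dyaw 0.25
[-0.6, 0.08, 12.56] -0.3
[ 0.37  0.03 -0.55  0.   -1.01 -0.24]
```

{"fn": "move_arm", "kwargs": {"commands": [{"delta_pos": [-0.5,0,1.5],"turn": 0},{"delta_pos": [0,0,3],"turn": 0},{"delta_pos": [0,0,3],"turn": 0},{"delta_pos": [0,0,2.5],"turn": 0},{"delta_pos": [0,0,1],"turn": 0},{"delta_pos": [0,0,0],"turn": 0},{"delta_pos": [0,0,0],"turn": 0}]}}

```text
t: 28.85
position: [0.4406, -0.0331, 0.0733]
tcp_rot: [0.755, -0.656, -0.002, 0.007]
force: [0.0, 0.1, 1.1]
gripper_width: 0.001
```

```bash
python3 -c "
from h import *
plan(.440,-.028,.041,-82,1)
b=env.capture('scene')[130:270,150:340,::-1]
cv2.imwrite('pics/g7.png',cv2.resize(b,(760,560),interpolation=2))"
```

```text
t 28.85 pos [ 0.4406 -0.0331  0.0733] yaw -81.95 tilt 0.87 F [0.04 0.12 1.11] g 0.001 d [-0.0006  0.0051 -0.0323] dyaw -0.05
[-0.52, -0.02, 3.23] 0.0
```

View pics/g7.png

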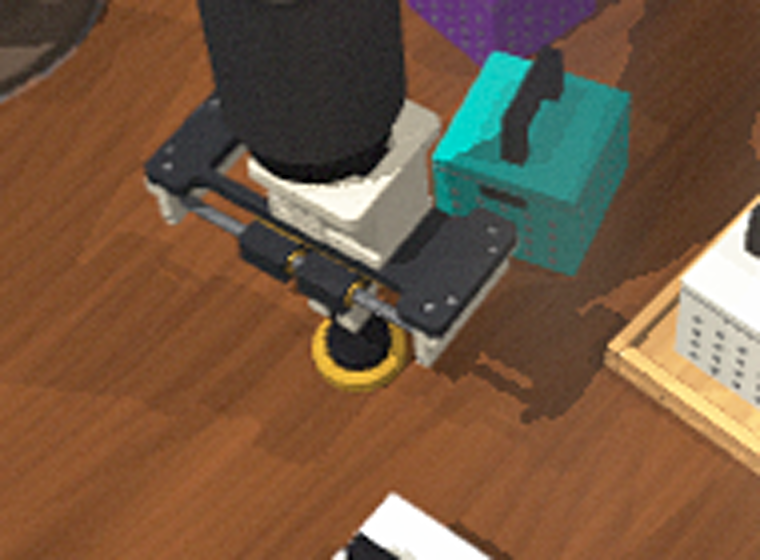

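The closed fingertips are over the plunger, at about (350,330) in the crop. I'll recentre and go down.

{"fn": "move_arm", "kwargs": {"commands": [{"delta_pos": [-0.5,0,0.8],"turn": 0},{"delta_pos": [0,0,1.0],"turn": 0},{"delta_pos": [0,0,0.7],"turn": 0},{"delta_pos": [0,0,0],"turn": 0},{"delta_pos": [0,0,0],"turn": 0}]}}

```text
t: 29.52
position: [0.4403, -0.0276, 0.0477]
tcp_rot: [0.755, -0.655, -0.001, 0.006]
force: [0.5, -0.5, -0.7]
gripper_width: 0.003
```

{"fn": "move_arm", "kwargs": {"commands": [{"delta_pos": [0,0,0.5],"turn": 0},{"delta_pos": [0,0,0.4],"turn": 0},{"delta_pos": [0,0,0.3],"turn": 0}]}}

```text
t: 29.9
position: [0.4406, -0.0275, 0.0354]
tcp_rot: [0.755, -0.655, -0.001, 0.006]
force: [-0.9, 0.0, 3.9]
gripper_width: -0.0
```

{"fn": "move_arm", "kwargs": {"commands": [{"delta_pos": [0,0,0.3],"turn": 0},{"delta_pos": [0,0,0.2],"turn": 0}]}}

```text
t: 30.15
position: [0.4409, -0.0276, 0.0323]
tcp_rot: [0.756, -0.655, -0.0, 0.006]
force: [-16.8, 5.2, 53.7]
gripper_width: 0.003
```

The plunger is against its stop. Releasing straight up.

{"fn": "move_arm", "kwargs": {"commands": [{"delta_pos": [0,0,-0.2],"turn": 0},{"delta_pos": [0,0,-1],"turn": 0},{"delta_pos": [0,0,-2],"turn": 0},{"delta_pos": [0,0,-3.5],"turn": 0},{"delta_pos": [0,0,-4],"turn": 0},{"delta_pos": [0,0,-4],"turn": 0},{"delta_pos": [0,0,-2],"turn": 0},{"delta_pos": [0,0,0],"turn": 0},{"delta_pos": [0,0,0],"turn": 0}]}}

```text
t: 31.28
position: [0.4412, -0.0266, 0.2062]
tcp_rot: [0.756, -0.655, -0.0, 0.006]
force: [-0.3, 0.2, -0.3]
gripper_width: 0.003
```

```bash
python3 -c "
from h import *
plan(.440,-.028,.041,-82,1)
b=env.capture('scene')[:,:,::-1];a=env.capture('top')[:,:,::-1]
cv2.imwrite('pics/g8.png',cv2.resize(b,(800,600),interpolation=2));cv2.imwrite('pics/g9.png',cv2.resize(a,(800,600),interpolation=2))"
```

```text
t 31.27 pos [ 0.4412 -0.0266  0.2062] yaw -81.85 tilt 0.7 F [-0.3   0.19 -0.32] g 0.003 d [-0.0012 -0.0014 -0.1652] dyaw -0.15
[0.13, 0.14, 16.52] 0.1
```

View pics/g8.png

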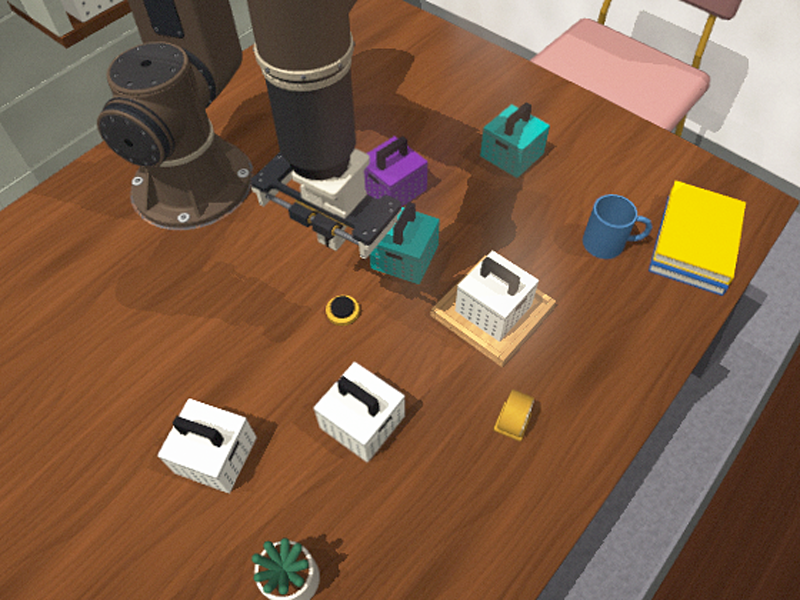

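View pics/g9.png

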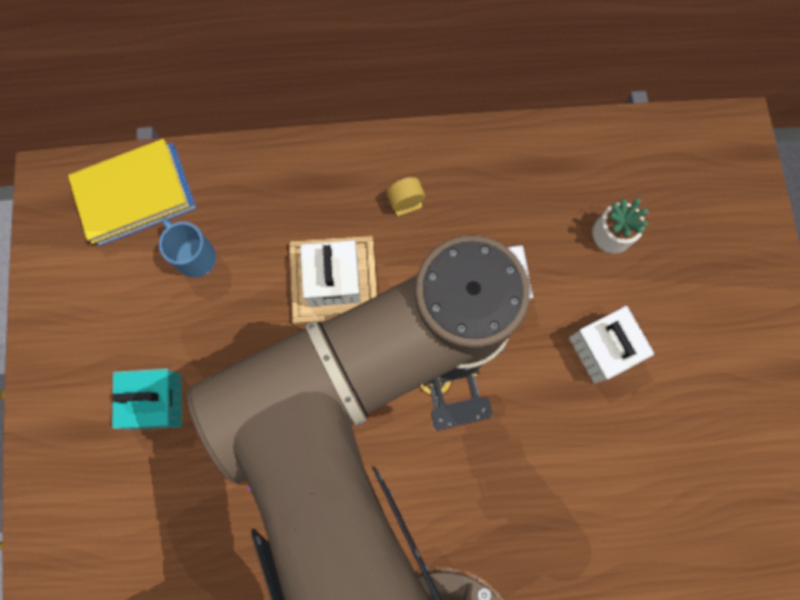

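Box 1 stands upright in the tray, at (497,295) in the scene view. The other two boxes stand at (360,410) and (208,445), the mug, plant and clock haven't moved, and the button is up at (342,309). Handing in.

```bash
python3 -c "
from station import env
print(env.job_done())"
```

```text
the job is handed in; nothing more can be done
None
```

The heaviest box is standing upright in the tray, and the call button was pressed fully down and released after that. I handed the job in at about 31 s.

- **Weights:** lifting gave about 6.6 N for the box next to the turquoise and purple ones, and about 2.8 N and 4.1 N for the other two. I read the first as heaviest and put it in the tray straight away. I weighed the other two before pressing the button, and they confirmed it. The force readings wandered by roughly 1 N at times, less than the 2.5 N gap to the next heaviest.
- **Button:** it was pushed down to its stop. The force peaked at about 54 N, applied by the fingertips only. In the last picture it is back up.
- **Last pictures:** the heaviest box is inside the tray rim, the other two are upright in their old places, and the mug, plant and clock have not moved. The gripper was clear of everything.
- **Disagreements:** the two cameras put the button about 5 mm apart, so I pressed at the midpoint, well within the 40 mm plunger. Setting the boxes down took brief downward pushes of up to 30 N and tilted the tool by up to about 1°. No box tipped or dropped.

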